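# Hold a door-panel sample up to the inspection lamp

### The arm

A 7-joint arm with a two-finger parallel gripper is mounted at the origin on the work surface. World frame = base frame: x ahead of the robot, y to its left, z up, the work surface at z = 0. Lengths are in m, angles in rad, forces in N, time in s.
With the tool pointing down it reaches from about 0.425 to 0.875 m from the base axis. Payload 4.7 kg.
Tool frame: the origin (TCP) lies on the centre line of the jaws, within the pads' length; the fingertips stand 19 mm ahead of it and the grasp point (between the pads) is the TCP (ctrl.nose_length is the distance from the TCP to the fingertips, in m); z points along the fingers, x is the direction in which the jaws open and shut, and the axes are right-handed (so a half turn about z gives the same grasp; the last joint's range is limited). The gripper opens to 87 mm and grips with 3 to 60 N. Pads are 19 mm wide; open, the fingers measure 117 mm over their backs; the gripper's body (75 mm by 190 mm) begins 51 mm behind the grasp point.
Start: joints at [0.014, 0.321, -0.07, 1.45, 0.023, 1.371, -0.057], TCP at [0.65, -0, 0.242] pointing down, gripper open.
Joint ranges: [-2.86, 2.86], [-0.3, 2.09], [-1.38, 1.24], [0.06, 2.45], [-1.56, 4.7], [0.09, 2.05], [-2.69, 2.69]. Speed limits (rad/s): [2.57, 2.57, 3.14, 3.14, 3.14, 3.14, 3.14].

### API

Orientations are given as a rotation vector (axis times angle).
In Python, from bench import ctrl gives the robot as it stands. The module is installed in compiled form; this text tells all that it offers.
- The arm moves only by the shell command python3 -m crank 'ROWS' [OPENING] [FORCE]. ROWS is a JSON object of lists of equal length, an entry for each row: "dp": the shift along the tool's x, y, z in cm, a list of three; "delta_rot": the turn, a rotation vector about the tool's x, y, z in rad, a list of three. In form: {"dp": [[x, y, z], ...], "delta_rot": [[rx, ry, rz], ...]}. A call has exactly 8 rows; each row shifts and turns the commanded pose from where the row before left it, along the tool's axes as they then stand; what a row does not reach is not made up. A row lasts 1/10 s, in which the tool goes at most 50 mm and 8.59 degrees, less where a joint would pass 70% of its speed; a pose out of reach is approached as far as the arm can. A call with a gripper value outside its range is refused whole. OPENING is the finger opening in cm, from 0 to 8.7, set as the call begins (- or left out, the last holds). The fingers move at their own pace and stop on an object; FORCE is the grip in N (left out, the last holds). Time passes only in rows, so rows that do not move let the fingers close, or fill a call up. It gives the time, the measured TCP pose, the force and the opening at its end, in the units of the state.
- ctrl.get_state(): the state, without advancing time (a new reading comes with each control period).
- ctrl.get_image(name): name is "scene" or "side" or "wrist"; returns the picture (420x560x3 uint8, blue, green, red); there is no depth.
- ctrl.camera_info(name): a dict with "camera_matrix" (3x3 intrinsics, pixels), "xyz" and "orientation" of the camera in the world. Camera axes: x right, y down, z forward; pixel columns grow to the right and rows downward; lengths in m; the calibration is good to about 2 mm. A picture is of the moment at which its call begins: read the wrist's pose just before it. camera_info takes no time and is no camera call; for the wrist camera it gives the pose at the moment of the call.
- ctrl.close_job(): hands the job in, once; it reports no verdict.
The state is a dict: "time": time; "joint_positions": joint angles; "qd": joint speeds; "joint_torque": joint torques, N m; "position": TCP position; "tool_rot": TCP orientation; "ft_force": force on the tool from outside, world axes, zero at the start; "torque": the same for the moment, N m; "grip_width": opening from 0.0 (shut) to 1.0 (fully open).
Only numpy, scipy, OpenCV 4.12 (cv2) and the standard library are available. Lean on these libraries where they do the work, as an engineer would, in place of code of your own. Each camera call takes 0.05 s, during which the arm holds its last target.

### The job

Take the fielded wooden panel (the longer board, with the raised middle) from the bench and lean it lengthwise up the sloping rest, raised face outward and its lower end on the ledge, and let go of it there. Then take it again another way and hold it upright on its end in mid-air over the lamp stand, centred between the two pointers and square in line with them, still for two seconds. Finally lean it back on the rest in the same way and let go; do not touch the lamp stand or disturb the other board, the hammer or the jar.

Things in the scene. Friction and masses are not known exactly. Their poses are not given: they have to be found in the camera images.
- panel: Pale wood fielded panel: flat board 140 mm long (x axis), 60 wide (y), 20 thick (z), with a raised field 104 x 32 x 4 mm in the middle of its +z face; ends alike; about 0.14 kg (varies). Origin: centre of the underside. Starts flat on the bench, raised face up, x axis within 0.4 rad of the world's. Grip it across its 60 mm width.
- panel_center (a point): Point at the centre of the panel's 20 mm thick board, 10 mm above the underside centre (axes as the panel's).
- rest: Fixed plywood lectern on a steel foot 150 x 110 x 14 mm. Back 34 mm wide, 110 long, rising at 45 degrees towards its own +x and up; at its low near end a ledge 52 wide sticks out 24 mm square to it. Back and ledge meet at x -50, z 35 mm. The panel is wider than both, so fingers pass along its sides. Origin: centre of the foot's underside; yaw within 0.2 rad; left or right of the middle.
- rest_seat (a point): Where the panel's centre (panel_center) lies when the panel leans properly on the rest: end on the ledge, underside on the back, long way up the slope, centred; x = -7.6 mm, z = 91.6 mm in the rest's frame. Axes as the rest's (level, not sloping).
- lamp_stand: Fixed lamp stand: grey bar 300 mm long (y axis), 60 deep (x), 25 high with its light strip; at y +-135 mm a steel post 12 mm thick and 175 high, each with a pointer at 160 mm height aimed inward, tip at y +-100 mm. Open above and between. Origin: centre of the underside; yaw within 0.2 rad; on the other side of the middle from the rest.
- view_mark (a point): The marked viewing point: midway between the two pointer tips, 160 mm above the bench. The panel's centre belongs here, with its long axis vertical and its broad faces square to the stand's x axis (either face to the robot). Axes as the lamp stand's.
- offcut: Plain offcut of the same wood, 105 x 60 x 20 mm, without a raised field, flat on the bench beside the panel. Origin: centre of the underside. Leave it alone.
- hammer: Hammer with a wooden handle, 240 mm long, lying on the bench at one side. Leave it alone.
- jar: Closed jar, 56 mm diameter, 85 mm high, on the far part of the bench. Origin: centre of the underside. Leave it alone.
Things that resemble listed ones, but are neither listed nor needed, are in the scene too. What is shaped like the panel but black, blue or grey is not meant.

How it is judged:
On the way, in this order (a step that is already met when the one before it is completed fails the run):
1. the panel leans on the rest, raised face outward, and is let go (distance between panel_center and rest_seat below 0.018 m and angle between panel's own z axis and vertical between 0.65 and 0.92 rad and angle between the y axis of panel and the y axis of rest, either way round below 0.15 rad and contact force between each of the fingers, the arm and panel below 0.1 N and linear speed of panel below 0.02 m/s and angular speed of panel below 0.15 rad/s), for 0.2 s.
2. the panel is held upright and still at the viewing mark (distance between panel_center and view_mark below 0.015 m and (angle between panel's own x axis and vertical below 0.12 rad or angle between panel's own x axis and vertical above 3.0216 rad) and angle between the z axis of panel and the x axis of lamp_stand, either way round below 0.15 rad and linear speed of panel below 0.03 m/s), for 1.7 s.
At the end, for the whole second after the job is handed in: After being leaned there, let go, then held 1.7 s at view_mark (within 15 mm, 0.12 rad of vertical, 0.15 rad of square), the panel leans on the rest, released, still: centre within 18 mm of rest_seat, raised face out, slope 45 degrees within 7, square within 0.15 rad (all of step 1); the robot touches nothing.
It fails at once if the lamp stand is touched (contact force between lamp_stand and anything else above 1 N).
It fails at once if the offcut is disturbed (distance of offcut from where it was at the start of the episode above 0.02 m).
It fails at once if the hammer is disturbed (distance of hammer from where it was at the start of the episode above 0.02 m).
It fails at once if the jar is disturbed (distance of jar from where it was at the start of the episode above 0.02 m).
It also fails if it takes over 61 s, if anything falls off the work surface, if the arm or the gripper's body presses on something with over 40 N, if the wrist force passes 120 N, or if a joint passes its speed limit or range.

## Working session

There is one attempt and no reset: what is moved stays moved. The work goes in short steps, Python scripts to look and compute and a shell command to move; the robot and the scene stay as the last step left them, time stands still between calls to the robot, and variables do not carry over. Pictures are saved under pics/ and viewed, and the job is handed in when it is done.

```bash
mkdir -p pics; ls; python3 - <<'E'
from bench import ctrl
import cv2,numpy as np
np.set_printoptions(precision=4,suppress=True)
for n in ["scene","side","wrist"]:
    cv2.imwrite(f"pics/{n}0.png",ctrl.get_image(n)); c=ctrl.camera_info(n); print(n,c)
s=ctrl.get_state(); print({k:s[k] for k in("time","position","tool_rot","grip_width")},ctrl.nose_length)
E
```

```text
pics
scene {'camera_matrix': array([[423.4973,   0.    , 280.4155],
       [  0.    , 423.4973, 209.1544],
       [  0.    ,   0.    ,   1.    ]]), 'xyz': array([ 1.3316, -0.1245,  0.9558]), 'orientation': array([-1.8458, -1.6436,  0.686 ])}
side {'camera_matrix': array([[526.1249,   0.    , 277.1824],
       [  0.    , 526.1249, 212.651 ],
       [  0.    ,   0.    ,   1.    ]]), 'xyz': array([0.4621, 1.0464, 0.779 ]), 'orientation': array([-0.0773,  2.7178, -1.5411])}
wrist {'camera_matrix': array([[327.6627,   0.    , 276.9551],
       [  0.    , 327.6627, 209.6051],
       [  0.    ,   0.    ,   1.    ]]), 'xyz': array([0.6502, 0.075 , 0.3836]), 'orientation': array([ 2.8632, -0.0016, -0.0026])}
{'time': 0.15, 'position': array([ 0.6496, -0.0001,  0.2407]), 'tool_rot': array([ 3.1415,  0.    , -0.0023]), 'grip_width': 0.9970959426900482} 0.019
```

View pics/scene0.png

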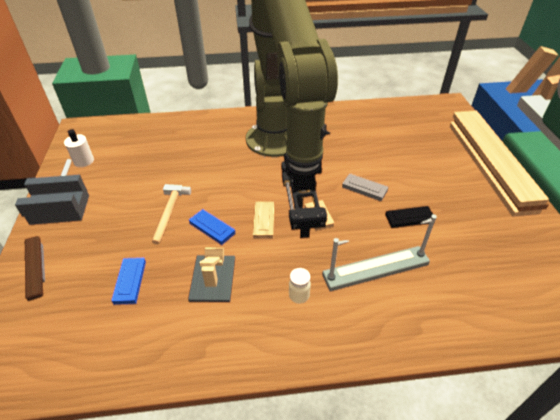

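View pics/side0.png

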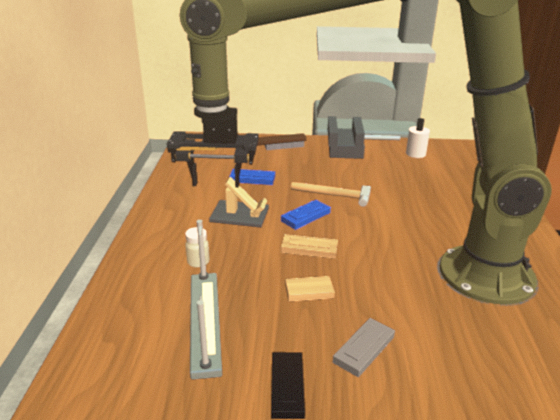

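View pics/wrist0.png

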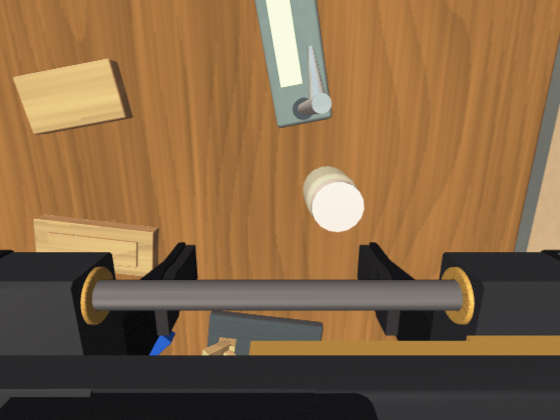

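Candidates: the pale board with raised field (scene 263,219; side 310,245; wrist 95,240) is the panel. The pale plain short board (scene 318,212; side 310,289; wrist 70,95) is the offcut. Blue, black and grey boards are ruled out by colour. I'll confirm this in crops.

```bash
python3 - <<'E'
import cv2
def crop(f,x0,y0,w,h,k,o):
    i=cv2.imread(f)[y0:y0+h,x0:x0+w]; cv2.imwrite(o,cv2.resize(i,None,fx=k,fy=k,interpolation=cv2.INTER_CUBIC))
crop("pics/scene0.png",180,190,160,120,5,"pics/c1.png")
crop("pics/scene0.png",310,200,140,100,5,"pics/c2.png")
crop("pics/side0.png",190,170,160,100,5,"pics/c3.png")
crop("pics/side0.png",170,210,100,180,3.3,"pics/c4.png")
crop("pics/wrist0.png",10,200,160,80,5,"pics/c5.png")
E
```

```text
(no output)
```

View pics/c1.png

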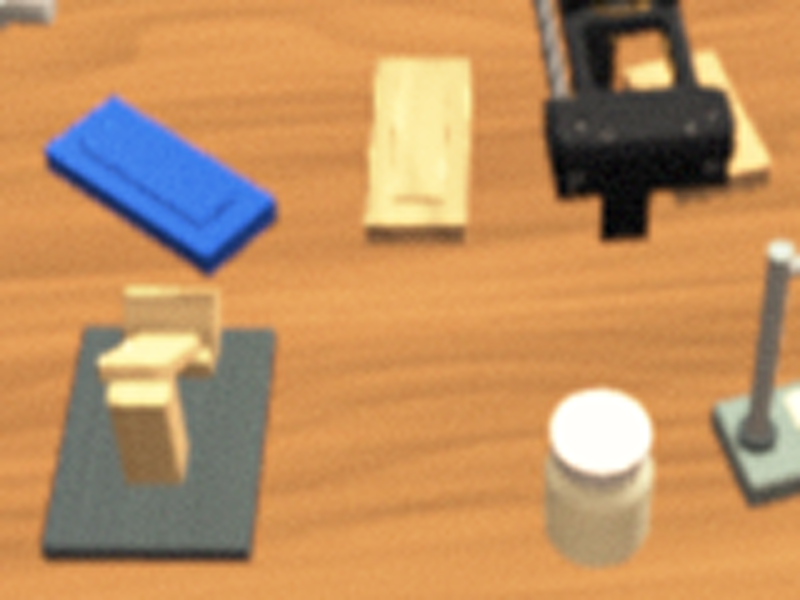

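View pics/c2.png

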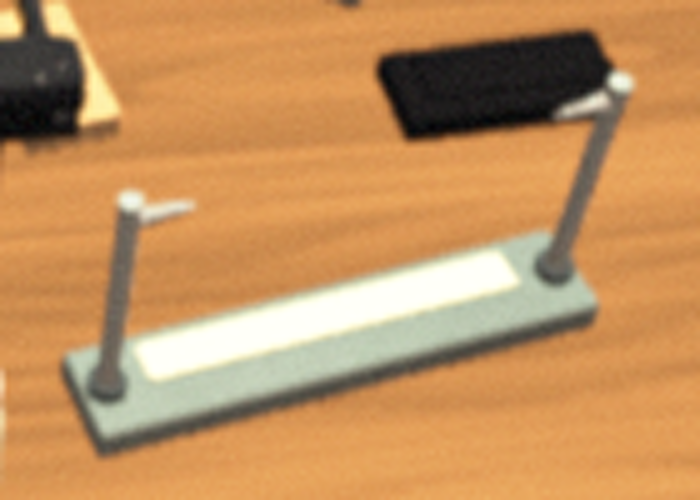

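View pics/c3.png

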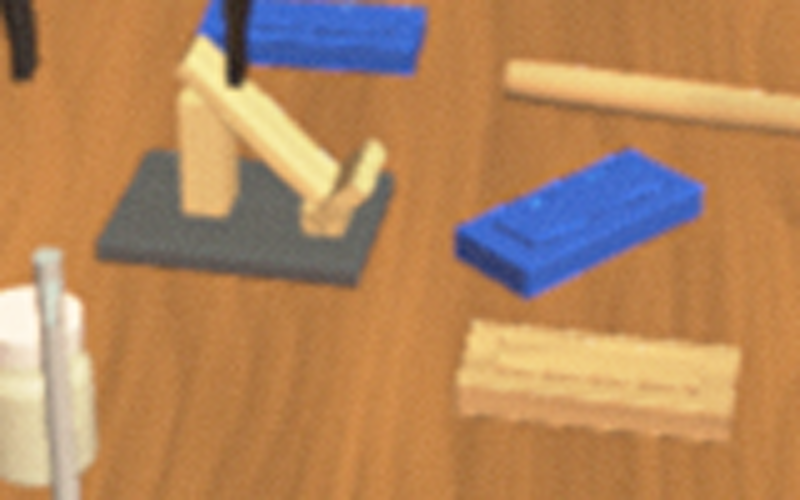

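View pics/c4.png

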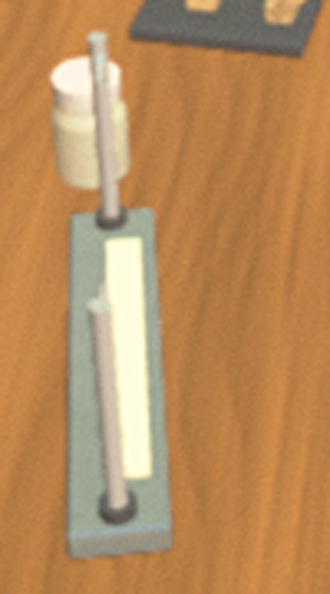

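View pics/c5.png

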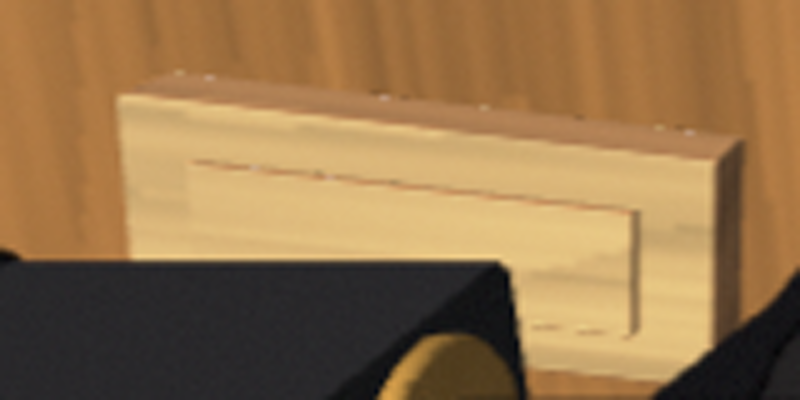

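The crops confirm it: the board at scene (263,219) is longer and has the raised field, so it is the panel. The rest is at scene (212,278) with its ledge towards the robot. The lamp stand is at scene (377,266). Next I fit the poses.

```bash
cat > h.py <<'E'
import numpy as np,cv2
from scipy.optimize import least_squares
from scipy.spatial.transform import Rotation as R
np.set_printoptions(precision=4,suppress=True)
CAM={'scene':(np.array([[423.4973,0,280.4155],[0,423.4973,209.1544],[0,0,1]]),[1.3316,-.1245,.9558],[-1.8458,-1.6436,.686]),
'side':(np.array([[526.1249,0,277.1824],[0,526.1249,212.651],[0,0,1]]),[.4621,1.0464,.779],[-.0773,2.7178,-1.5411]),
'wrist0':(np.array([[327.6627,0,276.9551],[0,327.6627,209.6051],[0,0,1]]),[.6502,.075,.3836],[2.8632,-.0016,-.0026])}
def proj(c,P):
    K,t,r=CAM[c]; q=(np.atleast_2d(P)-t)@R.from_rotvec(r).as_matrix(); p=q@K.T; return p[:,:2]/p[:,2:]
def fit(obs,x0):
    # obs: list (cam,(u,v),(lx,ly,lz)); planar pose x,y,yaw
    def f(p):
        Rz=R.from_euler('z',p[2]).as_matrix(); o=[]
        for c,uv,l in obs: o.append(proj(c,Rz@np.array(l)+[p[0],p[1],0])[0]-uv)
        return np.ravel(o)
    s=least_squares(f,x0,loss='soft_l1'); return s.x,f(s.x).reshape(-1,2)
E
cat > fit0.py <<'E'
from h import *
def S(u,v,l,x0,y0,k,c): return (c,np.array([x0+(u+.5)/k-.5,y0+(v+.5)/k-.5]),l)
A=lambda u,v,*l:S(u,v,l,180,190,5,'scene')
B=lambda u,v,*l:S(u,v,l,190,170,5,'side')
W=lambda u,v,*l:S(u,v,l,10,200,5,'wrist0')
C=lambda u,v,*l:S(u,v,l,310,200,5,'scene')
D=lambda u,v,*l:S(u,v,l,170,210,3.3,'side')
a,b=.07,.03
pan=[A(378,60,-a,-b,.02),A(470,60,-a,b,.02),A(367,228,a,-b,.02),A(463,226,a,b,.02),
B(475,322,a,-b,.02),B(740,347,-a,-b,.02),B(732,405,-a,b,.02),B(460,378,a,b,.02),
W(118,95,-a,b,.02),W(715,160,a,b,.02),W(743,142,a,b,0)]
a,b=.075,.055
rest=[A(83,330,-a,-b,.014),A(275,330,-a,b,.014),A(248,545,a,b,.014),A(45,545,a,-b,.014),
B(98,243,a,b,.014),B(357,272,-a,b,.014),B(392,180,-a,-b,.014),B(148,150,a,-b,.014)]
a,b=.03,.15
lamp=[C(68,362,-a,-b,.023),C(100,437,a,-b,.023),C(595,305,a,b,.023),C(545,235,-a,b,.023),
C(194,205,0,-.1,.16),C(556,114,0,.1,.16),C(131,200,0,-.135,.175),C(621,82,0,.135,.175),
D(97,38,0,-.135,.175),D(97,303,0,.135,.175),D(72,215,a,-b,.023),D(152,210,-a,-b,.023),D(168,525,-a,b,.023),D(70,535,a,b,.023),D(99,288,0,.1,.16)]
for n,o in(('panel',pan),('rest',rest),('lamp',lamp)):
    p,r=fit(o,[.6,0,0]); print(n,p); print(r.round(1).tolist())
E
python3 fit0.py
```

```text
panel [ 0.4297 -0.0781 -0.1244]
[[-0.4, -0.2], [0.1, -0.1], [-0.7, -0.8], [0.4, -0.3], [-0.5, -0.9], [-0.3, -0.3], [-0.6, 1.2], [-1.3, 0.6], [-1.4, 0.1], [-0.0, 1.0], [0.3, -0.9]]
rest [ 0.6276 -0.2338 -0.121 ]
[[0.3, -1.4], [0.5, -1.3], [1.1, 0.9], [-0.6, 0.7], [-0.8, -0.2], [0.4, -0.6], [0.8, -1.9], [-0.3, -0.7]]
lamp [0.6509 0.2162 0.1818]
[[-1.3, -2.4], [0.5, 0.2], [2.4, -0.0], [1.2, -1.9], [0.4, -0.0], [-0.1, 0.7], [0.3, 0.1], [0.4, 0.2], [-0.0, -0.6], [0.6, 0.4], [-1.1, -1.6], [0.4, -1.9], [0.6, -0.2], [-2.1, -0.2], [0.4, -1.3]]
```

```bash
python3 -m crank '{"dp":[[-4.2,1.6,0],[-4.2,1.6,0],[-4.2,1.6,0],[-4.2,1.6,0],[-4.2,1.6,0],[0,0,0],[0,0,0],[0,0,0]],"delta_rot":[[0,0,0],[0,0,0],[0,0,0],[0,0,0],[0,0,0],[0,0,0.14],[0,0,0.14],[0,0,0.14]]}' 8.7 30
python3 -m crank '{"dp":[[0,0,0],[0,0,0],[0,0,0],[0,0,0],[0,0,0],[0,0,0],[0,0,0],[0,0,0]],"delta_rot":[[0,0,0.14],[0,0,0.14],[0,0,0.14],[0,0,0.14],[0,0,0.14],[0,0,0.14],[0,0,0.14],[0,0,0.14]]}'
cat >> h.py <<'E'
def toward(s,target,tx,tz):
    """remaining move in tool cm and rotvec (tool) to target pose: position, tool x & z directions"""
    tz=np.array(tz,float)/np.linalg.norm(tz); tx=np.array(tx,float); tx-=tz*(tx@tz); tx/=np.linalg.norm(tx)
    Rt=np.stack([tx,np.cross(tz,tx),tz],1); Rc=R.from_rotvec(s['tool_rot']).as_matrix()
    print('t',s['time'],'pos',np.array(s['position']),'grip',round(s['grip_width'],3),'F',np.array(s['ft_force']))
    print('dp_cm now-axes',(Rc.T@(np.array(target)-s['position'])*100).round(2),'dp_cm final-axes',(Rt.T@(np.array(target)-s['position'])*100).round(2),'rot',R.from_matrix(Rc.T@Rt).as_rotvec().round(3))
def snap(n,f,box=None,k=1):
    from bench import ctrl
    if n=='wrist':
        c=ctrl.camera_info(n); print(n,repr(c['xyz']),repr(c['orientation']))
    i=ctrl.get_image(n); cv2.imwrite(f'pics/{f}_full.png',i)
    if box: x,y,w,h=box; i=cv2.resize(i[y:y+h,x:x+w],None,fx=k,fy=k,interpolation=cv2.INTER_CUBIC)
    cv2.imwrite(f'pics/{f}.png',i)
E
python3 - <<'E'
from h import *
from bench import ctrl
yaw=-.1244;c,s=np.cos(yaw),np.sin(yaw)
toward(ctrl.get_state(),[.4297+.01*c,-.0781+.01*s,.022],[s,-c,0],[0,0,-1])
snap('wrist','w1')
E
```

```text
time: 0.95
position: [0.4395, -0.0802, 0.2417]
tool_rot: [-3.07, 0.664, -0.001]
ft_force: [-0.7, 0.2, 0.6]
grip_width: 1.001
time: 1.75
position: [0.4398, -0.08, 0.2413]
tool_rot: [2.249, -2.193, -0.001]
ft_force: [-0.6, 0.6, -0.3]
grip_width: 1.001
t 1.75 pos [ 0.4398 -0.08    0.2413] grip 1.001 F [-0.6358  0.6201 -0.3452]
dp_cm now-axes [-0.06  0.   21.93] dp_cm final-axes [-0.06  0.02 21.93] rot [0.    0.    0.149]
wrist array([ 0.5154, -0.0782,  0.3842]) array([ 2.0951, -2.0461, -0.2866])
```

View pics/w1.png

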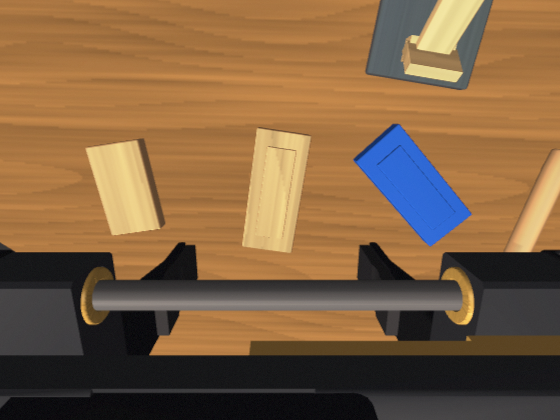

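The panel is clearly seen at about (277,190), with top corners (257,129), (310,136), (291,252) and (243,247). I check the fit with these.

```bash
python3 - <<'E'
from h import *
from bench import ctrl
CAM['w1']=(CAM['wrist0'][0],[ 0.5154, -0.0782,  0.3842],[ 2.0951, -2.0461, -0.2866])
a,b=.07,.03
o=[('w1',np.array(u),(sx*a,sy*b,.02)) for u,sx,sy in(((257,128.5),1,1),((310,135.5),1,-1),((291,252),-1,-1),((243,247),-1,1))]
p,r=fit(o,[.43,-.08,-.12]);print(p,r.round(1).tolist())
# ledge/back join corner: rest foot near corners top z=.014
o=[('w1',np.array(u),l) for u,l in(((366.5,71.5),(-.075,.055,.014)),((466,87),(-.075,-.055,.014)))]
p2,r=fit(o,[.6276,-.2338,-.121]);print('rest',p2,r.round(1).tolist())
yaw=p[2];c,s=np.cos(yaw),np.sin(yaw)
toward(ctrl.get_state(),[p[0]+.01*c,p[1]+.01*s,.022],[s,-c,0],[0,0,-1])
E
```

```text
[ 0.4298 -0.078  -0.112 ] [[-1.0, -0.8], [0.9, -0.1], [0.9, 1.5], [-0.8, 0.2]]
rest [ 0.6305 -0.2336 -0.1187] [[-1.0, -0.1], [1.0, 0.2]]
t 1.8 pos [ 0.4398 -0.08    0.2413] grip 0.997 F [ 0.0724 -0.1553  0.2008]
dp_cm now-axes [-0.1  -0.   21.93] dp_cm final-axes [-0.09  0.02 21.93] rot [ 0.    -0.     0.132]
```

```bash
python3 -m crank '{"dp":[[-0.1,0,0],[0,0,4.5],[0,0,4.5],[0,0,4.5],[0,0,4.5],[0,0,2.9],[0,0,1.0],[0,0,0]],"delta_rot":[[0,0,0.14],[0,0,0],[0,0,0],[0,0,0],[0,0,0],[0,0,0],[0,0,0],[0,0,0]]}'
```

```text
time: 2.6
position: [0.4392, -0.0789, 0.0218]
tool_rot: [2.098, -2.336, -0.003]
ft_force: [0.1, -0.3, 0.5]
grip_width: 0.998
```

```bash
python3 -m crank '{"dp":[[0,0,0],[0,0,0],[0,0,0],[0,0,0],[0,0,0],[0,0,0],[0,0,0],[0,0,0]],"delta_rot":[[0,0,0],[0,0,0],[0,0,0],[0,0,0],[0,0,0],[0,0,0],[0,0,0],[0,0,0]]}' 0 30
```

```text
time: 3.4
position: [0.4405, -0.0791, 0.0232]
tool_rot: [-2.096, 2.339, -0.001]
ft_force: [-0.3, 1.0, 5.7]
grip_width: 0.688
```

```bash
python3 -m crank '{"dp":[[0,0,-1],[0,0,-3],[0,0,-5],[0,0,-5],[0,0,-4],[0,0,0],[0,0,0],[0,0,0]],"delta_rot":[[0,0,0],[0,0,0],[0,0,0],[0,0,0],[0,0,0],[0.13,0,0],[0.13,0,0],[0.13,0,0]]}'
cat > tgt.py <<'E'
from h import *
import sys
from bench import ctrl
REST=np.array([.629,-.2337,-.120]); LAMP=np.array([.6509,.2162,.1818])
Rr=R.from_euler('z',REST[2]).as_matrix()
s2=2**-.5
px=Rr@[s2,0,s2]; pz=Rr@[-s2,0,s2]; py=Rr@[0,1,0]
seat=np.array([REST[0],REST[1],0])+Rr@[-.0076,0,.0916]
E
python3 - <<'E'
from tgt import *
print('seat',seat)
toward(ctrl.get_state(),seat+.010*px+.0125*pz+.04*pz+.005*px,-py,-pz)
E
```

```text
time: 4.2
position: [0.4492, -0.0751, 0.1942]
tool_rot: [-1.945, 2.152, -0.345]
ft_force: [0.2, 1.5, -1.3]
grip_width: 0.687
seat [ 0.6215 -0.2328  0.0916]
t 4.2 pos [ 0.4492 -0.0751  0.1942] grip 0.687 F [ 0.2292  1.4525 -1.2951]
dp_cm now-axes [ 13.95 -13.52  10.23] dp_cm final-axes [13.6  -7.67 15.43] rot [0.463 0.015 0.014]
```

```bash
python3 -m crank '{"dp":[[3,0,0],[3,0,0],[3,0,0],[3,0,0],[1.6,0,0],[0,-2.0,3.0],[0,-2.0,3.0],[0,-1,2]],"delta_rot":[[0.12,0,0],[0.12,0,0],[0.12,0,0],[0.1,0.01,0.01],[0,0,0],[0,0,0],[0,0,0],[0,0,0]]}'
python3 - <<'E'
from tgt import *
toward(ctrl.get_state(),seat+.010*px+.0125*pz+.04*pz+.005*px,-py,-pz)
snap('wrist','w2');snap('side','s2',(150,120,200,150),4)
E
```

```text
time: 5.0
position: [0.5642, -0.2062, 0.141]
tool_rot: [-1.737, 1.932, -0.643]
ft_force: [-0.7, -0.4, -1.9]
grip_width: 0.691
t 5.0 pos [ 0.5642 -0.2062  0.141 ] grip 0.691 F [-0.6808 -0.3906 -1.874 ]
dp_cm now-axes [ 2.03 -2.53  2.14] dp_cm final-axes [ 1.95 -2.25  2.49] rot [ 0.117  0.037 -0.001]
wrist array([ 0.5346, -0.208 ,  0.2997]) array([-1.8973,  2.1045, -0.3882])
```

View pics/s2.png

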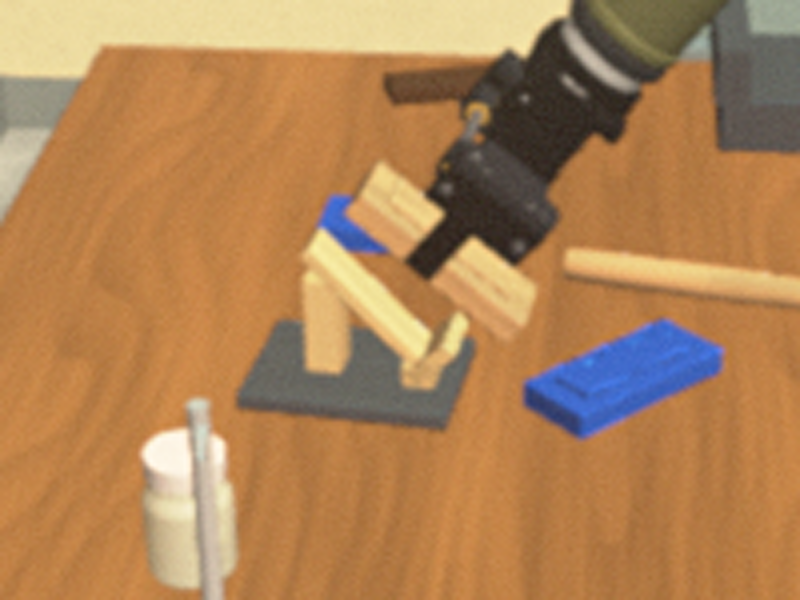

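View pics/w2.png

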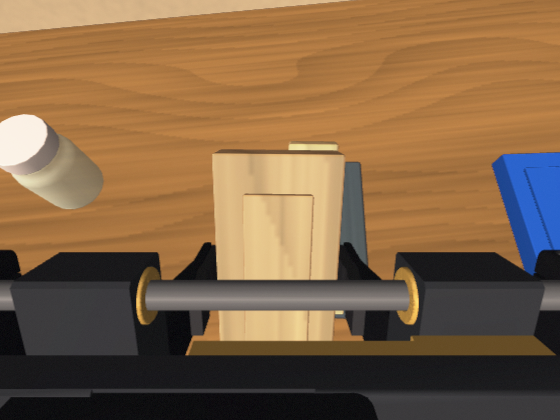

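```bash
python3 -m crank '{"dp":[[0.5,-0.8,0],[0.5,-0.8,0],[0.5,-0.7,0],[0.45,0,0.8],[0,0,0.9],[0,0,0.8],[0,0,0],[0,0,0]],"delta_rot":[[0.06,0.02,0],[0.06,0.02,0],[0,0,0],[0,0,0],[0,0,0],[0,0,0],[0,0,0],[0,0,0]]}'
python3 - <<'E'
from tgt import *
toward(ctrl.get_state(),seat+.010*px+.0125*pz+.04*pz+.005*px,-py,-pz)
snap('side','s3',(190,130,160,120),5);snap('scene','s3b',(160,200,160,120),5);snap('wrist','w3')
E
```

```text
time: 5.9
position: [0.5945, -0.2301, 0.1388]
tool_rot: [-1.662, 1.881, -0.783]
ft_force: [-0.7, 0.2, -1.5]
grip_width: 0.687
t 5.9 pos [ 0.5945 -0.2301  0.1388] grip 0.687 F [-0.6943  0.2045 -1.5294]
dp_cm now-axes [-0.05 -0.08  0.01] dp_cm final-axes [-0.05 -0.08  0.01] rot [-0.002 -0.004 -0.002]
wrist array([ 0.5471, -0.224 ,  0.2933]) array([-1.8229,  2.0661, -0.5414])
```

View pics/s3.png

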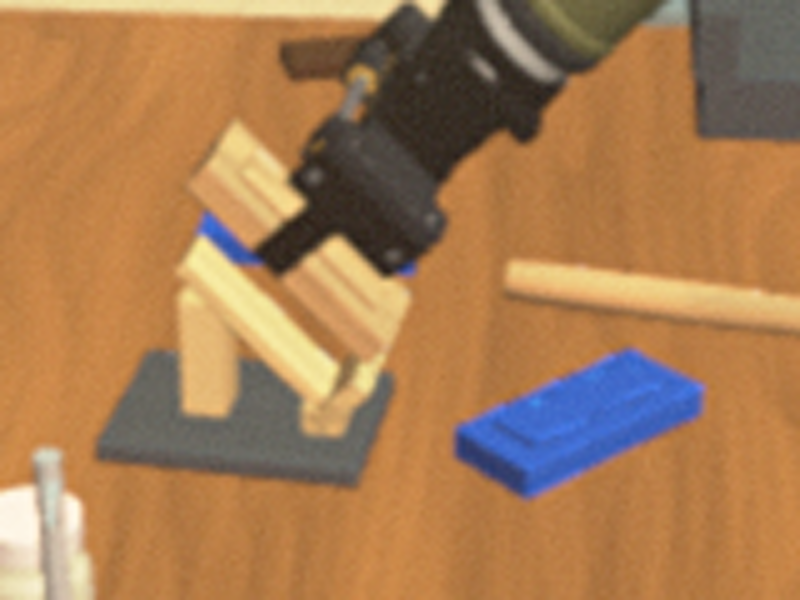

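View pics/s3b.png

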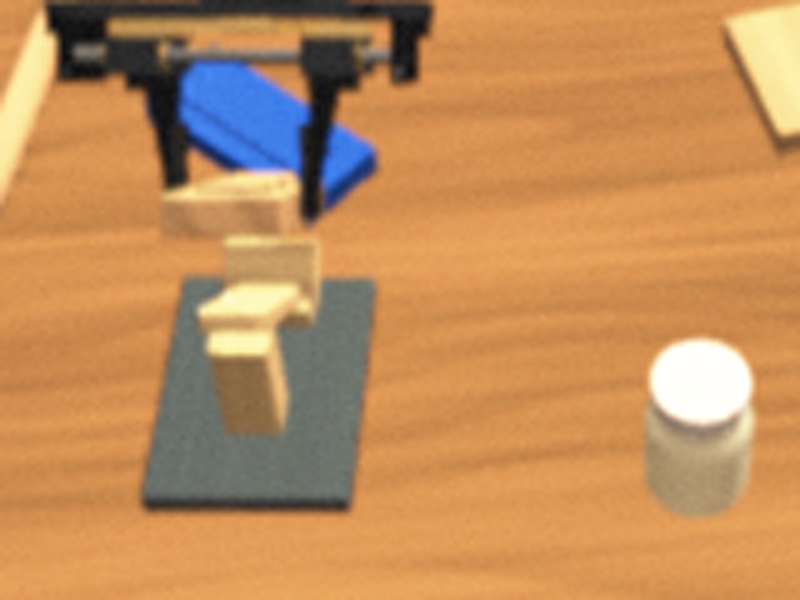

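View pics/w3.png

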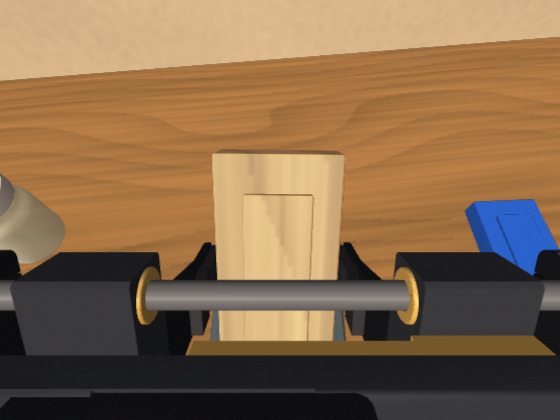

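```bash
python3 -m crank '{"dp":[[0,0,0.7],[0,0,0.7],[0,0,0.7],[0,0,0.7],[0,0,0.4],[0,0,0.3],[0,0,0],[0,0,0]],"delta_rot":[[0,0,0],[0,0,0],[0,0,0],[0,0,0],[0,0,0],[0,0,0],[0,0,0],[0,0,0]]}'
python3 - <<'E'
from tgt import *
toward(ctrl.get_state(),seat+.010*px+.0125*pz,-py,-pz)
snap('side','s4',(190,130,160,120),5)
E
```

```text
time: 6.85
position: [0.6197, -0.2334, 0.1143]
tool_rot: [-1.662, 1.881, -0.784]
ft_force: [0.3, -0.2, -2.0]
grip_width: 0.685
t 6.85 pos [ 0.6197 -0.2334  0.1143] grip 0.685 F [ 0.3402 -0.25   -2.0444]
dp_cm now-axes [-0.09  0.49  0.47] dp_cm final-axes [-0.08  0.49  0.48] rot [-0.003 -0.005 -0.002]
```

View pics/s4.png

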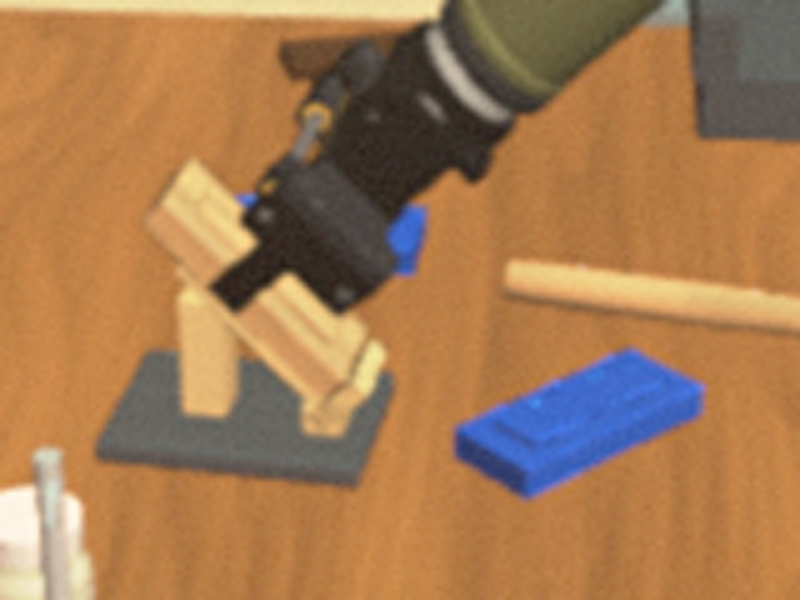

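Just off the back, seen clear of the ledge. I ease in 4 mm in each direction and check the force.

```bash
python3 -m crank '{"dp":[[0,0,0.2],[0,0,0.1],[0,0,0.1],[0,0.2,0],[0,0.1,0],[0,0.1,0],[0,0,0],[0,0,0]],"delta_rot":[[0,0,0],[0,0,0],[0,0,0],[0,0,0],[0,0,0],[0,0,0],[0,0,0],[0,0,0]]}'
```

```text
time: 7.7
position: [0.6199, -0.2335, 0.1087]
tool_rot: [-1.662, 1.88, -0.784]
ft_force: [-2.2, 0.5, 2.4]
grip_width: 0.683
```

```bash
python3 -m crank '{"dp":[[0,0,0],[0,0,0],[0,0,0],[0,0,0],[0,0,0],[0,0,0],[0,0,0],[0,0,0]],"delta_rot":[[0,0,0],[0,0,0],[0,0,0],[0,0,0],[0,0,0],[0,0,0],[0,0,0],[0,0,0]]}' 8.7
python3 -m crank '{"dp":[[0,0,-1],[0,0,-2],[0,0,-3],[0,0,-3],[0,0,-3],[0,0,0],[0,0,0],[0,0,0]],"delta_rot":[[0,0,0],[0,0,0],[0,0,0],[0,0,0],[0,0,0],[-0.13,0,0],[-0.13,0,0],[-0.13,0,0]]}'
python3 - <<'E'
from tgt import *
snap('side','s5',(190,150,160,120),5);snap('scene','s5b',(160,200,160,120),5);snap('wrist','w5')
# predicted corners of panel seated, for comparison
for sx in(1,-1):
  for sy in(1,-1):
    P=seat+px*.07*sx+py*.03*sy+pz*.01
    print(sx,sy,(proj('side',P)[0]-[190,150])*5,(proj('scene',P)[0]-[160,200])*5)
E
```

```text
time: 8.5
position: [0.6198, -0.2333, 0.1085]
tool_rot: [-1.662, 1.881, -0.784]
ft_force: [-0.7, 1.8, 0.2]
grip_width: 0.997
time: 9.3
position: [0.5362, -0.2199, 0.194]
tool_rot: [-1.861, 2.093, -0.48]
ft_force: [0.9, 1.6, -1.5]
grip_width: 1.003
wrist array([ 0.545 , -0.2206,  0.3579]) array([-2.0053,  2.2469, -0.2041])
1 1 [160.7733 109.7573] [283.9483 275.547 ]
1 -1 [188.7863  62.2159] [160.9839 275.3057]
-1 1 [343.6526 287.003 ] [323.8445 248.193 ]
-1 -1 [364.7615 234.6135] [215.5526 247.9909]
```

View pics/s5.png

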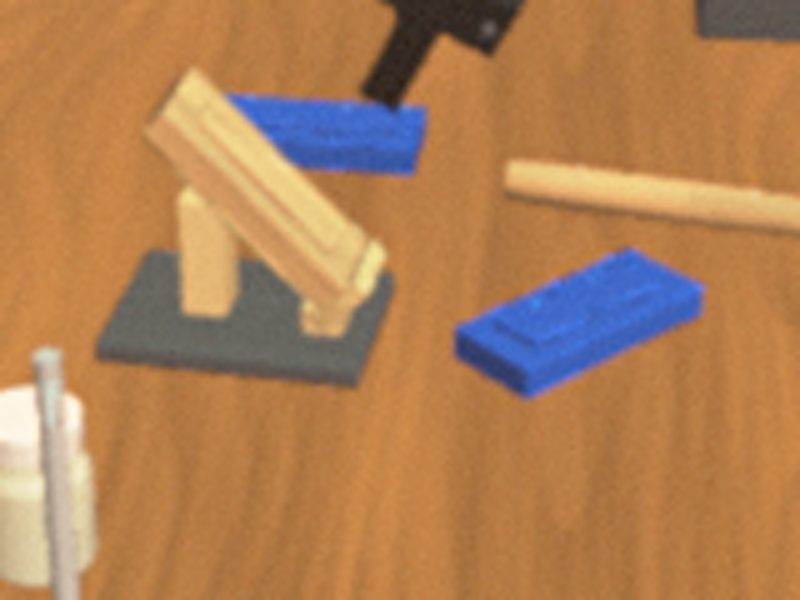

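View pics/s5b.png

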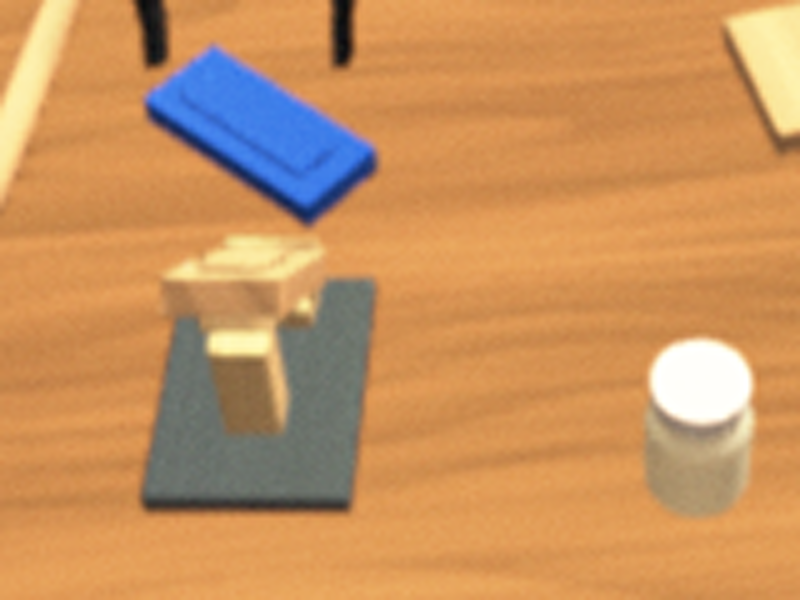

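View pics/w5.png

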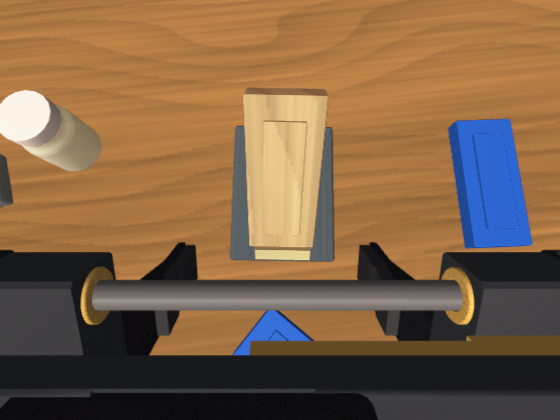

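Step 1 looks good: the panel leans centred with its end on the ledge at wrist (282,250) and the raised field outward. Next is the regrasp with the tool vertical, higher on the panel.

```bash
python3 - <<'E'
from tgt import *
g=seat+.028*px; print(g)
toward(ctrl.get_state(),g+[0,0,.09],-py,[0,0,-1])
E
```

```text
[ 0.6411 -0.2352  0.1114]
t 9.45 pos [ 0.5393 -0.2192  0.1944] grip 0.998 F [-1.071  -0.1184 -0.1063]
dp_cm now-axes [ 0.45 -9.53  3.95] dp_cm final-axes [  0.37 -10.29  -0.7 ] rot [-0.461  0.006  0.007]
```

```bash
python3 -m crank '{"dp":[[0,0,-0.3],[0,0,-0.3],[0,0,0],[0,0,0],[0,-3,0],[0,-3,0],[0,-3,0],[0.3,-1.2,0]],"delta_rot":[[-0.11,0,0],[-0.11,0,0],[-0.12,0,0],[-0.12,0,0],[0,0,0],[0,0,0],[0,0,0],[0,0,0]]}'
python3 - <<'E'
from tgt import *
g=seat+.028*px
toward(ctrl.get_state(),g,-py,[0,0,-1])
snap('wrist','w6')
E
```

```text
time: 10.25
position: [0.6372, -0.2313, 0.1958]
tool_rot: [-2.093, 2.337, 0.014]
ft_force: [-0.7, 0.4, -0.2]
grip_width: 1.0
t 10.25 pos [ 0.6372 -0.2313  0.1958] grip 1.0 F [-0.6563  0.377  -0.2396]
dp_cm now-axes [ 0.42 -0.46  8.44] dp_cm final-axes [ 0.34 -0.43  8.44] rot [0.004 0.009 0.01 ]
wrist array([ 0.7127, -0.241 ,  0.3384]) array([ 1.9634, -2.1928, -0.3201])
```

View pics/w6.png

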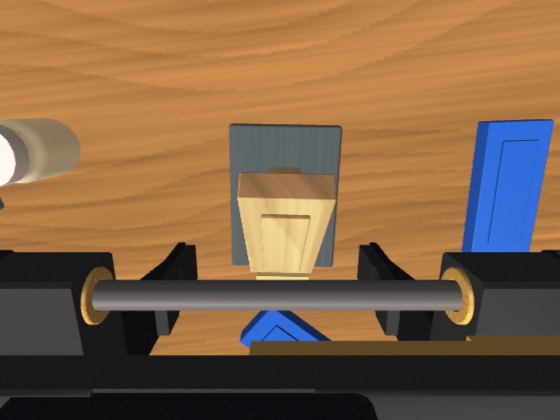

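```bash
python3 -m crank '{"dp":[[0.35,-0.4,0],[0,0,1.5],[0,0,2.5],[0,0,2.4],[0,0,1.2],[0,0,0.8],[0,0,0],[0,0,0]],"delta_rot":[[0,0,0],[0,0,0],[0,0,0],[0,0,0],[0,0,0],[0,0,0],[0,0,0],[0,0,0]]}'
python3 - <<'E'
from tgt import *
g=seat+.028*px
toward(ctrl.get_state(),g,-py,[0,0,-1])
snap('side','s7',(190,130,160,120),5)
E
```

```text
time: 11.1
position: [0.6399, -0.2372, 0.1153]
tool_rot: [-2.089, 2.343, 0.006]
ft_force: [0.2, -0.1, -0.1]
grip_width: 0.997
t 11.1 pos [ 0.6399 -0.2372  0.1153] grip 0.997 F [ 0.181  -0.0764 -0.1133]
dp_cm now-axes [-0.22 -0.1   0.39] dp_cm final-axes [-0.22 -0.1   0.39] rot [0.002 0.004 0.006]
```

View pics/s7.png

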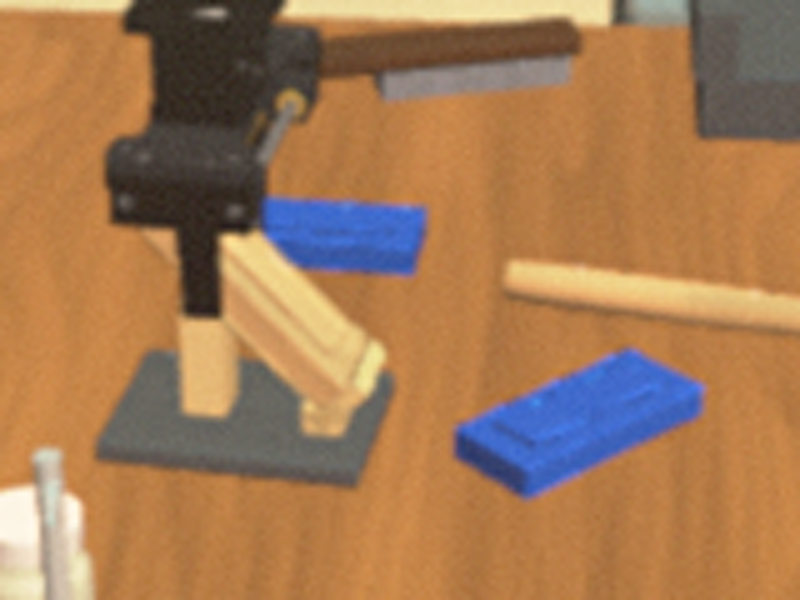

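```bash
python3 -m crank '{"dp":[[-0.1,0,0.3],[0,0,0],[0,0,0],[0,0,0],[0,0,0],[0,0,0],[0,0,0],[0,0,0]],"delta_rot":[[0,0,0],[0,0,0],[0,0,0],[0,0,0],[0,0,0],[0,0,0],[0,0,0],[0,0,0]]}' 0 35
python3 - <<'E'
from tgt import *
g=seat+.028*px
toward(ctrl.get_state(),g,-py,[0,0,-1])
E
```

```text
time: 11.95
position: [0.6396, -0.2361, 0.1115]
tool_rot: [-2.09, 2.344, 0.008]
ft_force: [-1.1, 0.3, 0.8]
grip_width: 0.686
t 11.95 pos [ 0.6396 -0.2361  0.1115] grip 0.686 F [-1.1414  0.2807  0.825 ]
dp_cm now-axes [-0.11 -0.14  0.01] dp_cm final-axes [-0.11 -0.14  0.01] rot [0.003 0.004 0.006]
```

```bash
cat >> tgt.py <<'E'
Rl=R.from_euler('z',LAMP[2]).as_matrix(); xl=Rl@[1,0,0]; yl=Rl@[0,1,0]; zz=np.array([0,0,1.])
off=np.array([.6396,-.2361,.1115])-seat; ox,oz,oy=off@px,off@pz,off@py
view=np.array([LAMP[0],LAMP[1],.16])+ox*zz-oz*xl+oy*yl
E
python3 -m crank '{"dp":[[0,0,-1],[0,0,-3],[0,0,-5],[0,0,-5],[0,0,-5],[0,0,-4],[0,0,0],[0,0,0]],"delta_rot":[[0,0,0],[0,0,0],[0,0,0],[0,0,0],[0,0,0],[0.1,0,0],[0.12,0,0],[0.12,0,0]]}'
python3 - <<'E'
from tgt import *
print(off,ox,oz,oy,view)
toward(ctrl.get_state(),view+[0,0,.16],-yl,xl-zz)
E
```

```text
time: 12.75
position: [0.6413, -0.2369, 0.3446]
tool_rot: [-1.921, 2.154, -0.373]
ft_force: [0.2, 0.1, -2.7]
grip_width: 0.686
[ 0.0181 -0.0033  0.0199] 0.027090025054813633 0.0010528248364109621 -0.0011137913287867468 [0.6501 0.2149 0.1871]
t 12.75 pos [ 0.6413 -0.2369  0.3446] grip 0.686 F [ 0.1877  0.1243 -2.6569]
dp_cm now-axes [-44.99   3.96  -1.55] dp_cm final-axes [-44.27  -6.56   6.21] rot [ 0.436 -0.157 -0.253]
```

```bash
python3 -m crank '{"dp":[[-3,0.4,0],[-4.8,0.4,0],[-4.8,0.4,0],[-4.8,0.4,0],[-4.8,0.4,0],[-4.8,0.4,0],[-4.8,0.4,0],[-4,0,0]],"delta_rot":[[0.05,0,0],[0.05,0,0],[0.05,0,0],[0.05,0,0],[0.05,0,0],[0.05,0,0],[0.05,0,0],[0.05,0,0]]}'
python3 - <<'E'
from tgt import *
toward(ctrl.get_state(),view+[0,0,.16],-yl,xl-zz)
E
```

```text
time: 13.55
position: [0.6552, 0.125, 0.3299]
tool_rot: [-1.698, 1.902, -0.733]
ft_force: [1.0, -0.6, -2.6]
grip_width: 0.688
t 13.55 pos [0.6552 0.125  0.3299] grip 0.688 F [ 0.9959 -0.56   -2.5598]
dp_cm now-axes [-8.89 -0.02 -2.27] dp_cm final-axes [-8.94 -2.01 -0.42] rot [ 0.046 -0.2   -0.215]
```

```bash
python3 -m crank '{"dp":[[-4,0,-1],[-4,0,-1],[-0.9,0,-0.3],[0,0,0],[0,0,0],[0,0,0],[0,0,0],[0,0,0]],"delta_rot":[[0,0,0],[0,0,0],[0,0,0],[0.015,-0.07,-0.07],[0.015,-0.07,-0.07],[0.015,-0.06,-0.07],[0,0,0],[0,0,0]]}'
python3 - <<'E'
from tgt import *
toward(ctrl.get_state(),view+[0,0,.16],-yl,xl-zz)
snap('scene','a1',(280,100,200,150),4);snap('side','a2',(120,80,200,260),2.3);
E
```

```text
time: 14.35
position: [0.6508, 0.2112, 0.3469]
tool_rot: [-1.88, 1.591, -0.65]
ft_force: [0.2, 0.1, -1.6]
grip_width: 0.687
t 14.35 pos [0.6508 0.2112 0.3469] grip 0.687 F [ 0.1965  0.134  -1.6035]
dp_cm now-axes [-0.38 -0.   -0.02] dp_cm final-axes [-0.38 -0.01 -0.02] rot [ 0.004 -0.006 -0.013]
```

View pics/a1.png

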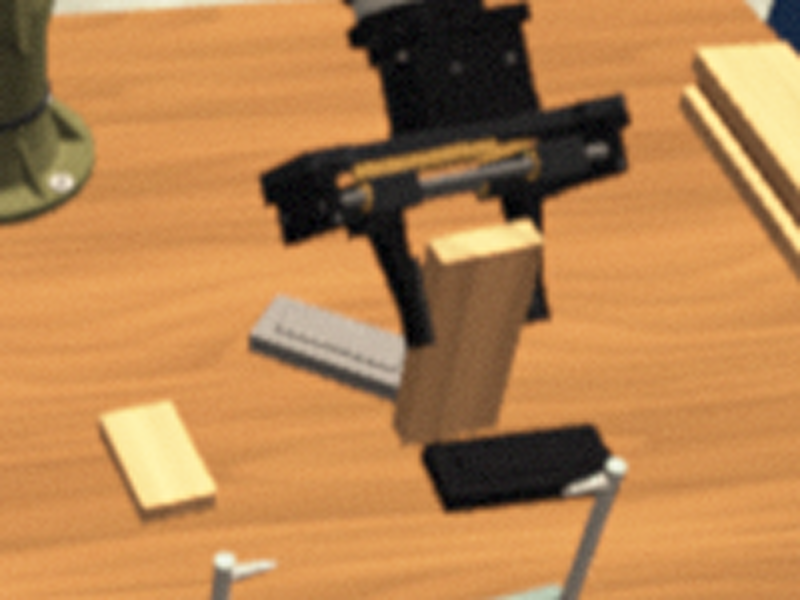

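View pics/a2.png

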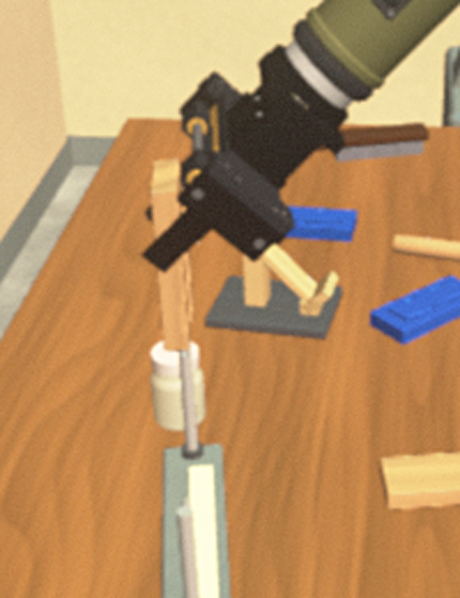

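```bash
python3 - <<'E'
from tgt import *
tcp=np.array([.6508,.2112,.3469]); Rt=R.from_rotvec([-1.88,1.591,-.65]).as_matrix()
def corners(C,Rp): return {(a,b,c):C+Rp@np.array([a*.07,b*.03,c*.01]) for a in(1,-1) for b in(1,-1) for c in(1,-1)}
obs=[('scene',(438,262),(1,-1,-1)),('scene',(541,243),(1,1,-1)),('scene',(428,238),(1,-1,1)),('scene',(530,222),(1,1,1)),('scene',(400,440),(-1,-1,-1)),('scene',(496,422),(-1,1,-1)),
('side',(153,190),(1,1,-1)),('side',(180,190),(1,1,1)),('side',(162,348),(-1,1,-1)),('side',(186,348),(-1,1,1))]
def pix(c,uv): return np.array([280+uv[0]/4,100+uv[1]/4]) if c=='scene' else np.array([120+uv[0]/2.3,80+uv[1]/2.3])
# nominal
Rp0=np.stack([zz,yl,-xl],1)
C0=tcp-(view-np.array([LAMP[0],LAMP[1],.16]))
def f(p,full=False):
    Rp=R.from_rotvec(p[3:]).as_matrix()@Rp0; k=corners(C0+p[:3],Rp)
    return np.concatenate([proj(c,k[l])[0]-pix(c,uv) for c,uv,l in obs])
print(f(np.zeros(6)).reshape(-1,2).round(1).tolist())
s=least_squares(f,np.zeros(6),loss='soft_l1',x_scale=[.01]*3+[.1]*3);print(s.x,s.fun.reshape(-1,2).round(1).tolist())
E
```

```text
[[2.2, -0.0], [1.9, -0.6], [0.3, 0.3], [-0.1, -0.8], [0.8, 2.2], [-0.1, 1.3], [-1.4, 0.6], [-1.3, 0.0], [0.7, 0.9], [1.3, 0.2]]
[-0.0015 -0.0012 -0.0004  0.0126 -0.0114 -0.0566] [[0.3, -0.9], [0.7, -0.7], [-1.1, -0.5], [-0.8, -0.9], [0.1, 1.7], [-0.2, 1.7], [-0.8, -0.0], [-0.7, -0.2], [0.2, 0.7], [0.7, 0.4]]
```

```bash
python3 - <<'E'
import cv2
i=cv2.imread('pics/a2_full.png')[140:250,160:230]; cv2.imwrite('pics/a2c.png',cv2.resize(i,None,fx=5.4,fy=5.4,interpolation=cv2.INTER_CUBIC))
E
```

```text
(no output)
```

View pics/a2c.png

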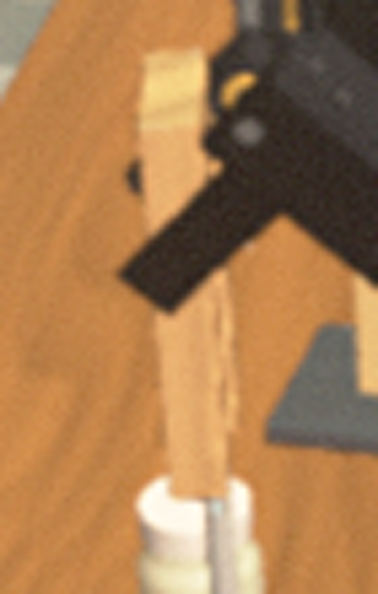

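```bash
python3 -m crank '{"dp":[[-0.4,0,0],[0,1.5,1.5],[0,2,2],[0,2,2],[0,2,2],[0,1.5,1.5],[0,0.8,0.8],[0,0,0]],"delta_rot":[[0,0,-0.01],[0,0,0],[0,0,0],[0,0,0],[0,0,0],[0,0,0],[0,0,0],[0,0,0]]}'
python3 - <<'E'
from tgt import *
toward(ctrl.get_state(),view,-yl,xl-zz)
snap('scene','b1',(300,160,160,120),5);snap('side','b2',(150,160,120,160),3.7)
E
```

```text
time: 15.25
position: [0.6491, 0.2156, 0.2061]
tool_rot: [-1.894, 1.58, -0.65]
ft_force: [-0.4, 0.7, -2.1]
grip_width: 0.689
t 15.25 pos [0.6491 0.2156 0.2061] grip 0.689 F [-0.4085  0.6873 -2.0993]
dp_cm now-axes [0.08 1.28 1.41] dp_cm final-axes [0.09 1.29 1.4 ] rot [ 0.006 -0.002 -0.001]
```

View pics/b1.png

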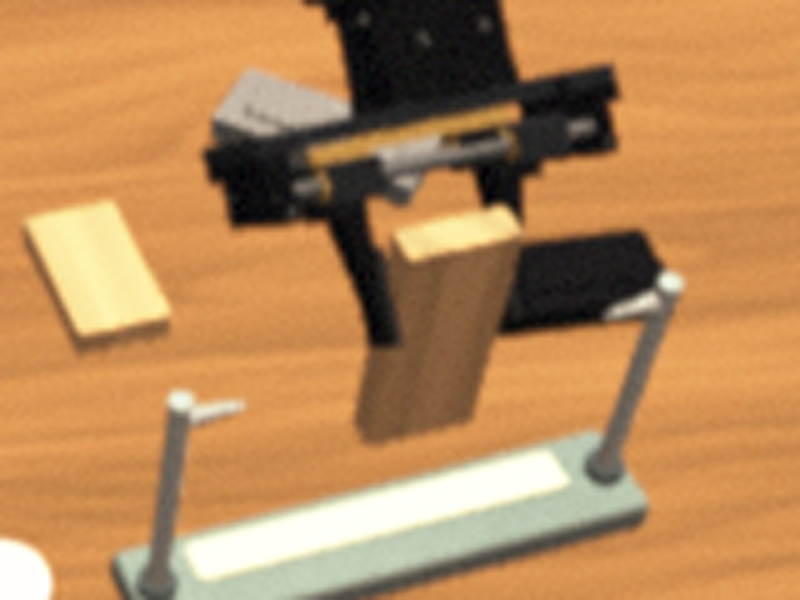

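View pics/b2.png

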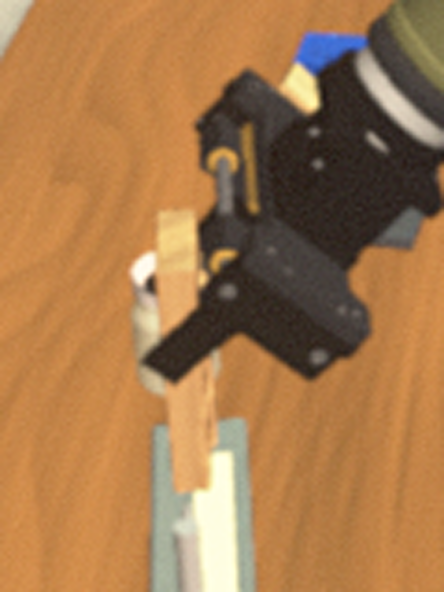

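```bash
python3 -m crank '{"dp":[[0.1,0.4,0.5],[0,0.4,0.5],[0,0.3,0.3],[0,0.2,0.1],[0,0,0],[0,0,0],[0,0,0],[0,0,0]],"delta_rot":[[0,0,0],[0,0,0],[0,0,0],[0,0,0],[0,0,0],[0,0,0],[0,0,0],[0,0,0]]}'
python3 - <<'E'
from tgt import *
toward(ctrl.get_state(),view,-yl,xl-zz)
snap('scene','d1',(300,160,160,120),5);snap('side','d2',(170,180,80,160),3.7)
E
```

```text
time: 16.15
position: [0.6513, 0.2142, 0.1899]
tool_rot: [-1.891, 1.578, -0.655]
ft_force: [0.2, 0.1, -2.6]
grip_width: 0.687
t 16.15 pos [0.6513 0.2142 0.1899] grip 0.687 F [ 0.2405  0.1158 -2.5514]
dp_cm now-axes [-0.09  0.28  0.12] dp_cm final-axes [-0.09  0.28  0.12] rot [ 0.002 -0.004 -0.001]
```

View pics/d1.png

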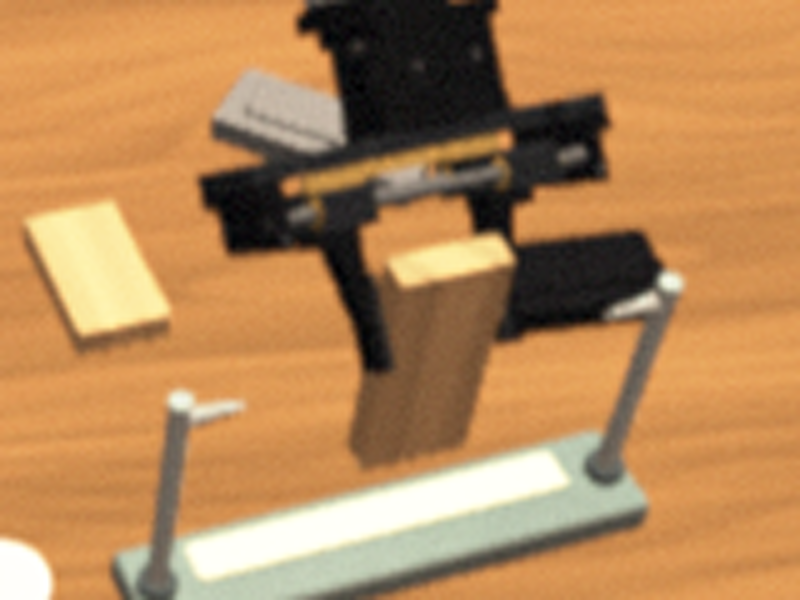

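View pics/d2.png

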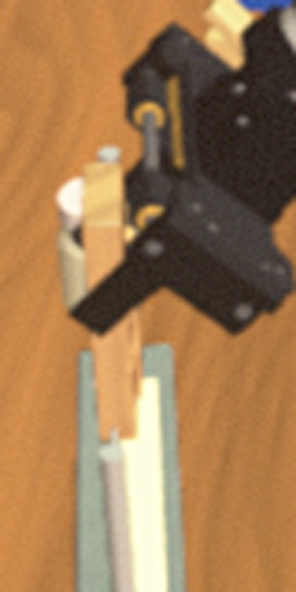

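The midpoint of the pointer tips, (243,405) and (607,315), is (425,360). The panel's middle is at about (428,358), so it is centred. I make a small final trim and hold.

```bash
Z='[0,0,0]'; python3 -m crank '{"dp":[[-0.1,0.1,0.1],[0,0.1,0],[0,0,0],[0,0,0],[0,0,0],[0,0,0],[0,0,0],[0,0,0]],"delta_rot":[[0,0,0],[0,0,0],[0,0,0],[0,0,0],[0,0,0],[0,0,0],[0,0,0],[0,0,0]]}'
python3 -m crank '{"dp":[[0,0,0],[0,0,0],[0,0,0],[0,0,0],[0,0,0],[0,0,0],[0,0,0],[0,0,0]],"delta_rot":[[0,0,0],[0,0,0],[0,0,0],[0,0,0],[0,0,0],[0,0,0],[0,0,0],[0,0,0]]}'
python3 -m crank '{"dp":[[0,0,0],[0,0,0],[0,0,0],[0,0,0],[0,0,0],[0,0,0],[0,0,0],[0,0,0]],"delta_rot":[[0,0,0],[0,0,0],[0,0,0],[0,0,0],[0,0,0],[0,0,0],[0,0,0],[0,0,0]]}'
python3 - <<'E'
from tgt import *
toward(ctrl.get_state(),view,-yl,xl-zz)
snap('scene','e1',(320,180,120,100),6);snap('side','e2',(170,180,80,100),6);snap('wrist','e3')
E
```

```text
time: 17.05
position: [0.6502, 0.215, 0.1873]
tool_rot: [-1.891, 1.579, -0.654]
ft_force: [0.2, -0.3, -1.9]
grip_width: 0.686
time: 17.85
position: [0.6502, 0.215, 0.1873]
tool_rot: [-1.891, 1.579, -0.654]
ft_force: [0.0, 0.2, -2.7]
grip_width: 0.686
time: 18.65
position: [0.6502, 0.215, 0.1873]
tool_rot: [-1.891, 1.579, -0.654]
ft_force: [0.2, -0.2, -2.0]
grip_width: 0.682
t 18.65 pos [0.6502 0.215  0.1873] grip 0.682 F [ 0.1652 -0.2153 -2.0155]
dp_cm now-axes [0.01 0.03 0.  ] dp_cm final-axes [0.01 0.03 0.  ] rot [ 0.003 -0.004 -0.001]
wrist array([0.6037, 0.2068, 0.3416]) array([-2.0869,  1.7453, -0.4527])
```

View pics/e1.png

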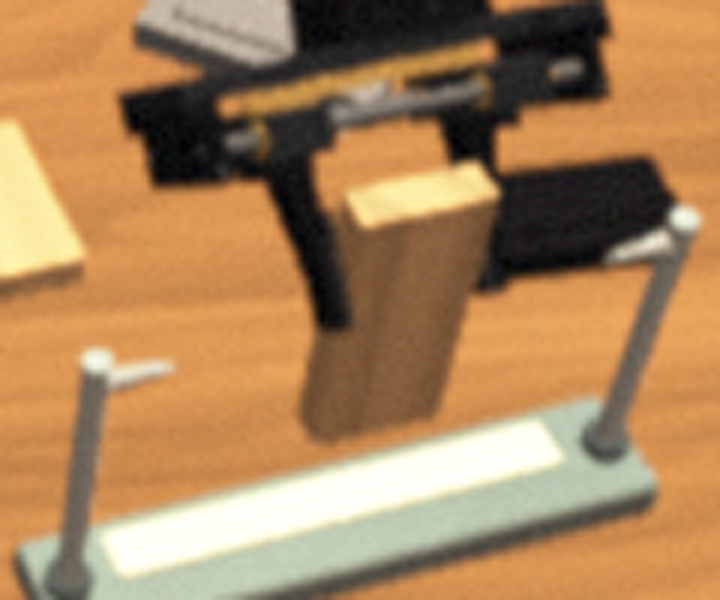

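View pics/e2.png

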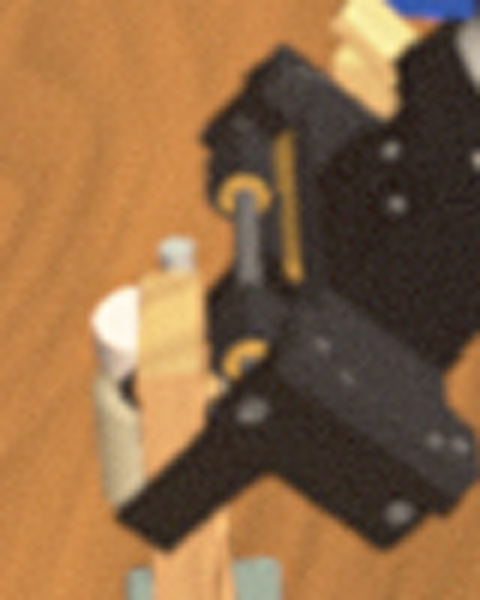

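View pics/e3.png

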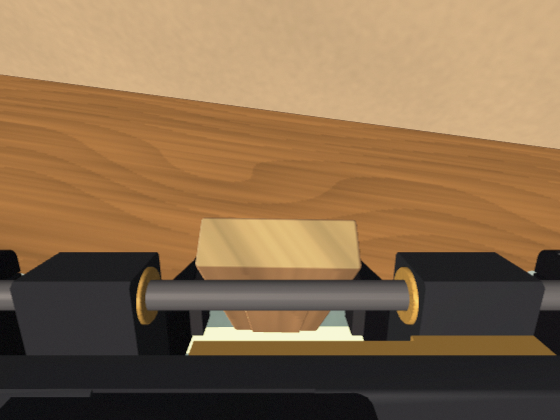

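```bash
python3 - <<'E'
from tgt import *
Rp0=np.stack([zz,yl,-xl],1); C0=np.array([LAMP[0],LAMP[1],.16])
obs=[('scene',(357,228),(1,-1,-1)),('scene',(498,195),(1,1,-1)),('scene',(343,203),(1,-1,1)),('scene',(482,163),(1,1,1)),('scene',(320,440),(-1,-1,-1)),('scene',(437,416),(-1,1,-1)),('scene',(300,425),(-1,-1,1)),
('side',(140,345),(1,1,-1)),('side',(206,370),(1,1,1)),('side',(140,272),(1,-1,-1)),('side',(200,275),(1,-1,1))]
pix=lambda c,u:(np.array([320,180]) if c=='scene' else np.array([170,180]))+(np.array(u)+.5)/6-.5
def f(p):
    Rp=R.from_rotvec(p[3:]).as_matrix()@Rp0
    return np.concatenate([proj(c,C0+p[:3]+Rp@(np.array(l)*[.07,.03,.01]))[0]-pix(c,u) for c,u,l in obs])
print(f(np.zeros(6)).reshape(-1,2).round(1).tolist())
s=least_squares(f,np.zeros(6),loss='soft_l1',x_scale=[.01]*3+[.1]*3);print(s.x,s.fun.reshape(-1,2).round(1).tolist())
E
```

```text
[[1.8, 0.1], [1.0, 0.3], [0.4, -1.5], [-0.3, 0.0], [-0.8, 2.0], [0.5, 0.7], [-0.7, -1.2], [-0.9, 5.2], [-1.1, 0.3], [-0.7, 0.2], [-0.4, -1.0]]
[-0.0012 -0.     -0.0007  0.0299  0.0051  0.0044] [[0.8, 0.4], [0.1, -0.0], [-0.6, -1.1], [-1.3, -0.2], [-0.2, 1.8], [1.1, 0.1], [-0.2, -1.3], [-0.2, 4.5], [-0.3, -0.4], [-0.1, 0.3], [0.3, -0.8]]
```

```bash
python3 -m crank '{"dp":[[0,0,0],[0,0,0],[0,0,0],[0,0,0],[0,0,0],[0,0,0],[0,0,0],[0,0,0]],"delta_rot":[[0,0,0],[0,0,0],[0,0,0],[0,0,0],[0,0,0],[0,0,0],[0,0,0],[0,0,0]]}'
python3 -m crank '{"dp":[[0,-1,-1],[0,-2,-2],[0,-2,-2],[0,-2,-2],[0,-2,-2],[0,-2,-2],[0,-0.5,-0.5],[0,0,0]],"delta_rot":[[0,0,0],[0,0,0],[0,0,0],[0,0,0],[0,0,0],[0,0,0],[0,0,0],[0,0,0]]}'
python3 - <<'E'
from tgt import *
g=np.array([.6396,-.2361,.1115])
toward(ctrl.get_state(),g+[0,0,.2],-py,[0,0,-1])
E
```

```text
time: 19.6
position: [0.6502, 0.2151, 0.1873]
tool_rot: [-1.891, 1.579, -0.654]
ft_force: [0.7, 0.3, -1.8]
grip_width: 0.689
time: 20.4
position: [0.6508, 0.2158, 0.3509]
tool_rot: [-1.89, 1.578, -0.656]
ft_force: [-0.0, 0.6, -2.3]
grip_width: 0.686
t 20.4 pos [0.6508 0.2158 0.3509] grip 0.686 F [-0.0031  0.6091 -2.2563]
dp_cm now-axes [44.26  9.34 -3.57] dp_cm final-axes [45.   -4.3   3.94] rot [-0.779  0.114  0.284]
```

```bash
python3 -m crank '{"dp":[[3,0.6,-0.4],[4.8,1,-0.4],[4.8,1,-0.4],[4.8,1,-0.4],[4.8,1,-0.4],[4.8,1,-0.4],[4.8,1,-0.4],[4.8,1,-0.4]],"delta_rot":[[0,0,0],[0,0,0],[0,0,0],[0,0,0],[0,0,0],[0,0,0],[0,0,0],[0,0,0]]}'
python3 -m crank '{"dp":[[3,0.6,0],[2.5,0,0],[0,0,0],[0,0,0],[0,0,0],[0,0,0],[0,0,0],[0,0,0]],"delta_rot":[[0,0,0],[0,0,0],[-0.13,0.02,0.05],[-0.13,0.02,0.05],[-0.13,0.02,0.05],[-0.13,0.02,0.05],[-0.13,0.02,0.05],[-0.13,0.02,0.03]]}'
python3 - <<'E'
from tgt import *
g=np.array([.6396,-.2361,.1115])
toward(ctrl.get_state(),g+.03*pz+.005*px,-py,[0,0,-1])
E
```

```text
time: 21.2
position: [0.6389, -0.1597, 0.3159]
tool_rot: [-1.894, 1.582, -0.649]
ft_force: [1.1, -0.2, -0.9]
grip_width: 0.687
time: 22.0
position: [0.6458, -0.2117, 0.3135]
tool_rot: [-2.094, 2.32, -0.018]
ft_force: [0.7, -0.7, -1.6]
grip_width: 0.684
t 22.0 pos [ 0.6458 -0.2117  0.3135] grip 0.684 F [ 0.6949 -0.7256 -1.5826]
dp_cm now-axes [ 2.53  2.48 17.67] dp_cm final-axes [ 2.49  2.09 17.72] rot [-0.019  0.005  0.018]
```

```bash
python3 -m crank '{"dp":[[1.2,1,0],[1.3,1.2,0],[0,0,3],[0,0,4],[0,0,4],[0,0,4],[0,0,2],[0,0,0]],"delta_rot":[[-0.02,0,0.02],[0,0,0],[0,0,0],[0,0,0],[0,0,0],[0,0,0],[0,0,0],[0,0,0]]}'
python3 - <<'E'
from tgt import *
g=np.array([.6396,-.2361,.1115])
toward(ctrl.get_state(),g+.03*pz+.005*px,-py,[0,0,-1])
snap('side','f1',(190,130,160,120),5);snap('scene','f2',(160,200,160,120),5)
E
```

```text
time: 22.8
position: [0.618, -0.2341, 0.1403]
tool_rot: [-2.079, 2.349, 0.009]
ft_force: [-1.1, -0.2, -2.3]
grip_width: 0.685
t 22.8 pos [ 0.618  -0.2341  0.1403] grip 0.685 F [-1.1124 -0.2045 -2.2595]
dp_cm now-axes [-0.05 -0.4   0.41] dp_cm final-axes [-0.06 -0.4   0.41] rot [ 0.001  0.008 -0.002]
```

View pics/f1.png

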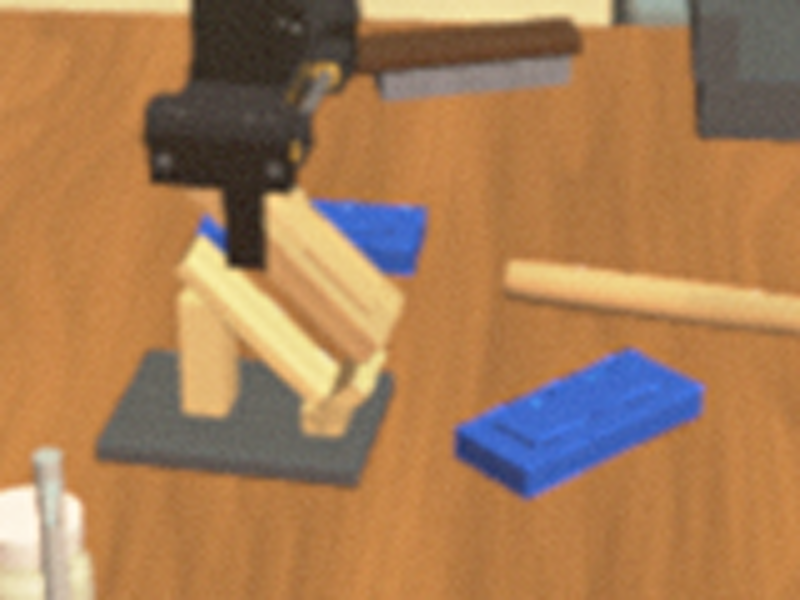

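View pics/f2.png

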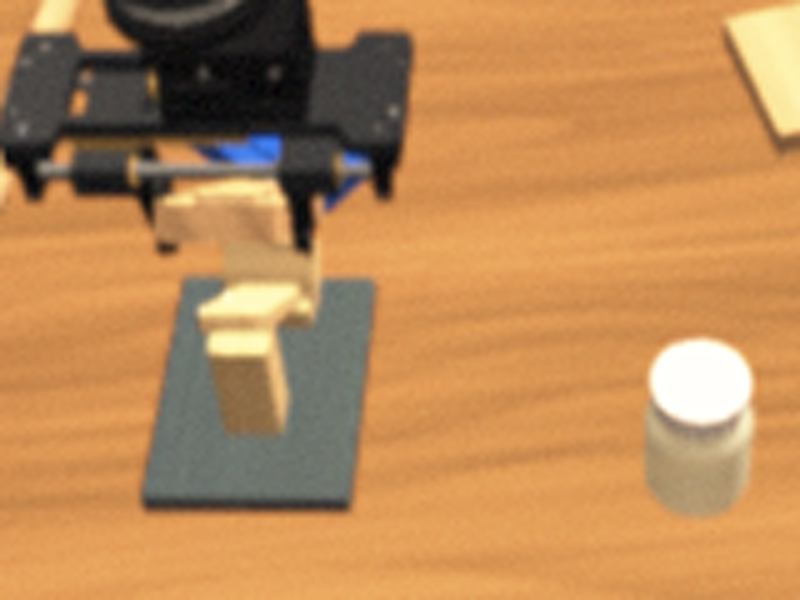

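```bash
python3 -m crank '{"dp":[[-0.05,-0.4,0.4],[0,-0.6,0.6],[0,-0.6,0.6],[0,-0.4,0.4],[0,-0.3,0.3],[0,-0.1,0.1],[0,0,0],[0,0,0]],"delta_rot":[[0,0,0],[0,0,0],[0,0,0],[0,0,0],[0,0,0],[0,0,0],[0,0,0],[0,0,0]]}'
python3 -m crank '{"dp":[[0,0.1,0.1],[0,0.1,0.1],[0,0.1,0.1],[0,0,0],[0,0,0],[0,0,0],[0,0,0],[0,0,0]],"delta_rot":[[0,0,0],[0,0,0],[0,0,0],[0,0,0],[0,0,0],[0,0,0],[0,0,0],[0,0,0]]}'
python3 - <<'E'
from tgt import *
g=np.array([.6396,-.2361,.1115])
toward(ctrl.get_state(),g,-py,[0,0,-1])
snap('side','f3',(190,130,160,120),5)
E
```

```text
time: 23.7
position: [0.6469, -0.2354, 0.1211]
tool_rot: [-2.078, 2.343, -0.001]
ft_force: [-0.3, -0.1, -1.7]
grip_width: 0.688
time: 24.5
position: [0.644, -0.235, 0.118]
tool_rot: [-2.078, 2.343, -0.001]
ft_force: [-0.2, 0.2, -2.2]
grip_width: 0.69
t 24.5 pos [ 0.644 -0.235  0.118] grip 0.69 F [-0.2318  0.1948 -2.1917]
dp_cm now-axes [0.17 0.43 0.64] dp_cm final-axes [0.17 0.42 0.65] rot [-0.007  0.007  0.   ]
```

View pics/f3.png

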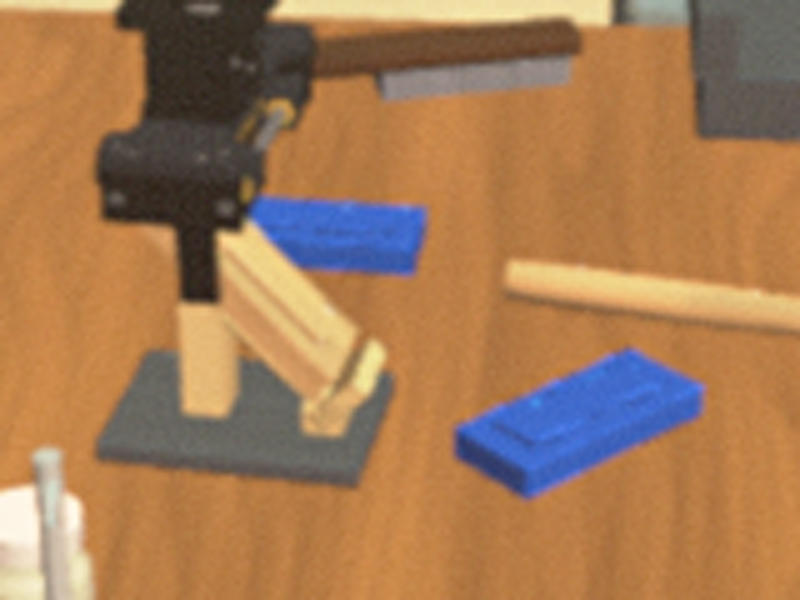

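```bash
python3 -m crank '{"dp":[[0.15,0.1,0.1],[0,0.1,0.1],[0,0.1,0.1],[0,0.1,0.1],[0,0,0.1],[0,0,0.1],[0,0,0],[0,0,0]],"delta_rot":[[0,0,0],[0,0,0],[0,0,0],[0,0,0],[0,0,0],[0,0,0],[0,0,0],[0,0,0]]}'
python3 - <<'E'
from tgt import *
g=np.array([.6396,-.2361,.1115])
toward(ctrl.get_state(),g,-py,[0,0,-1])
E
```

```text
time: 25.35
position: [0.6396, -0.2359, 0.112]
tool_rot: [-2.079, 2.343, 0.0]
ft_force: [-1.2, 0.5, 1.0]
grip_width: 0.688
t 25.35 pos [ 0.6396 -0.2359  0.112 ] grip 0.688 F [-1.1937  0.4627  1.0007]
dp_cm now-axes [0.02 0.   0.05] dp_cm final-axes [0.02 0.   0.05] rot [-0.006  0.007  0.   ]
```

The force reading matches the one at the earlier grip (light contact), and the pose is the same. I release and go straight up.

```bash
python3 -m crank '{"dp":[[0,0,0],[0,0,0],[0,0,0],[0,0,0],[0,0,0],[0,0,0],[0,0,0],[0,0,0]],"delta_rot":[[0,0,0],[0,0,0],[0,0,0],[0,0,0],[0,0,0],[0,0,0],[0,0,0],[0,0,0]]}' 8.7
python3 -m crank '{"dp":[[0,0,-0.5],[0,0,-1],[0,0,-2],[0,0,-3],[0,0,-4],[0,0,-4],[0,0,0],[0,0,0]],"delta_rot":[[0,0,0],[0,0,0],[0,0,0],[0,0,0],[0,0,0],[0,0,0],[0,0,0],[0,0,0]]}'
python3 - <<'E'
from tgt import *
snap('side','g1',(190,130,160,120),5);snap('scene','g2',(160,190,160,120),5);snap('wrist','g3')
s=ctrl.get_state();print(s['time'],s['position'],s['grip_width'])
a=cv2.imread('pics/s5_full.png').astype(int);b=cv2.imread('pics/g1_full.png').astype(int)
d=np.abs(a-b).max(2)[160:240,210:275];print('changed px around panel',(d>60).sum())
E
```

```text
time: 26.15
position: [0.6399, -0.2359, 0.1119]
tool_rot: [-2.078, 2.343, -0.0]
ft_force: [-0.2, -0.1, -0.2]
grip_width: 1.0
time: 26.95
position: [0.6395, -0.2371, 0.2595]
tool_rot: [-2.077, 2.342, -0.006]
ft_force: [0.4, 0.7, -0.5]
grip_width: 1.001
wrist array([ 0.7125, -0.2467,  0.3995]) array([ 1.957 , -2.2073, -0.3101])
27.1 [ 0.6381 -0.2366  0.2556] 0.9984608909858207
changed px around panel 104
```

View pics/g1.png

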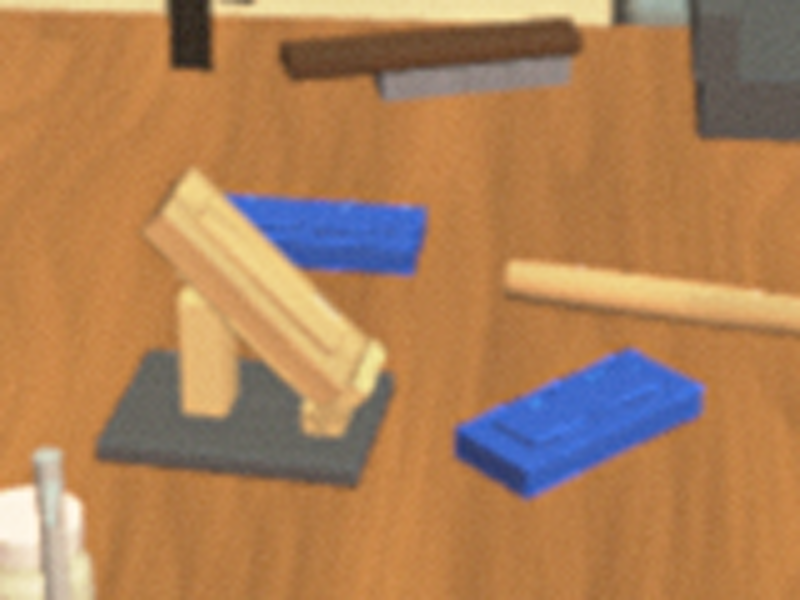

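View pics/g2.png

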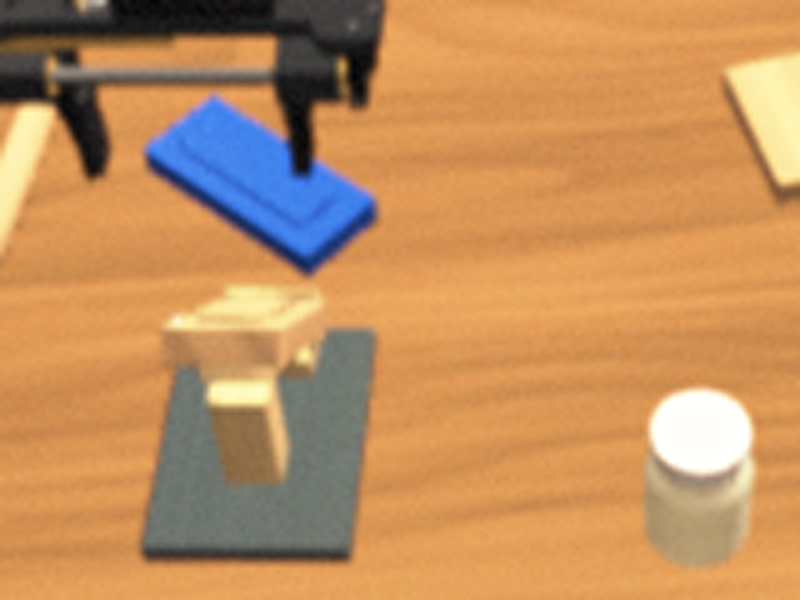

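View pics/g3.png

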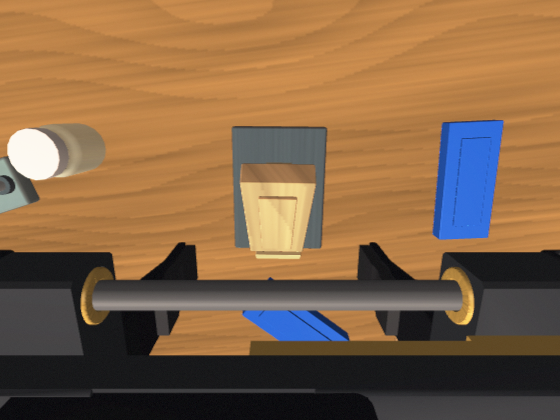

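The panel sits as it did after step 1: in the side crop its top end is at (195,170) and its foot is on the ledge at (365,365). The fingers are clear and nothing else has moved. I hand the job in.

```bash
python3 -c "
from bench import ctrl
print(ctrl.close_job())"
```

```text
the job is handed in; nothing more can be done
None
```

I did all three steps and handed the job in at about 27 s of the 61 s allowed; no verdict is reported.

- **First lean:** I gripped the panel flat on the bench and leaned it on the rest, raised face out, with the tool pitched 45°. I let go there. The pictures showed its lower end on the ledge and the panel centred.
- **Hold at the lamp stand:** I took the panel again with the tool vertical and held it upright between the pointers for over 2 s. Camera fits put its centre about 1–2 mm from the mark and its tilt within about 0.03 rad. An earlier fit, taken above the stand, read 0.057 rad off square. The last one read under 0.01 rad. One corner I picked in a side picture was about 5 px off the fit.
- **Return to the rest:** I put it back in the same pose, released it and lifted clear. The last pictures match those after the first lean. The jar, the lamp stand and the visible parts of the offcut and hammer looked unmoved, and wrist forces stayed at a few newtons in every reading. I judged by eye that nothing else had moved, and did not measure it.

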